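Hold the end-stop collar on the flat of a microscope pillar

ROBOT

A 6-joint arm with a two-finger parallel gripper is mounted at the origin on the work surface. World frame = base frame: x ahead of the robot, y to its left, z up, the work surface at z = 0. Lengths are in m, angles in rad, forces in N, time in s.
With the tool pointing down it reaches from about 0.25 to 0.775 m from the base axis. Payload 4 kg.
Tool frame: the origin (TCP) lies at the very end of the fingers, on their centre line; the grasp point (between the pads) lies 19 mm behind it; z points along the fingers, y is the line along which they close (so a half turn about z gives the same grasp; the last joint's range is limited). The gripper opens to 94 mm and grips with 3 to 60 N. Pads are 16 mm wide; open, the fingers measure 119 mm over their backs; the gripper's body (75 mm by 177 mm) begins 78 mm behind the grasp point.
Start: joints at [-1.282, 0.087, 1.371, -0, 1.684, -0.103], TCP at [0.21, -0.508, 0.206] pointing down, gripper open.
Joint ranges: [-3.1, 3.1], [-0.76, 2.03], [0.27, 2.55], [-1.08, 4.22], [0.17, 2.65], [-2.57, 2.57]. Speed limits (rad/s): [2.79, 2.79, 3.14, 3.14, 3.14, 3.14].

INTERFACE

Orientations are given as [roll, pitch, yaw] about the fixed x, y, z axes, in that order (R = Rz(yaw) Ry(pitch) Rx(roll)).
In Python, from bench import robot, vision gives the robot as it stands.
- The arm moves only by the shell command python3 -m crank 'ROWS'. ROWS is JSON, a list of rows, each a list of 3 entries, a list of its own where there are three numbers: the closure, from 0 (fully open) to 1 (shut), then the shift along the tool's x, y, z in m, then the turn, a rotation vector about the tool's x, y, z in degrees. A call has 1 to 8 rows; each row shifts and turns the commanded pose from where the row before left it, along the tool's axes as they then stand; what a row does not reach is not made up. A row lasts 1/10 s, in which the tool goes at most 50 mm and 8.59 degrees, less where a joint would pass 70% of its speed; a pose out of reach is approached as far as the arm can. A call with a gripper value outside its range is refused whole. The fingers move at their own pace and stop on an object; the grip force is fixed at half the most. Time passes only in rows, so rows that do not move let the fingers close. It gives the time, the measured TCP pose, the force, the opening and the grip force at its end, in the units of the state.
- robot.get_obs(): the state, without advancing time (a new reading comes with each control period).
- vision.snapshot(name): name is "scene" or "side" or "wrist"; returns a dict with "color" (400x640x3 uint8, red, green, blue), "z_map" (400x640 float32, m along the optical axis (not along the pixel's ray), 0 where there is no reading), "fx", "fy", "cx", "cy" (pixels), "R" (3x3) and "t" (3): a world point X has camera coordinates R X + t. Camera axes: x right, y down, z forward; pixel columns grow to the right and rows downward; lengths in m; the calibration is good to about 2 mm. A picture is of the moment at which its call begins.
- robot.close_job(): hands the job in; it is judged then, once.
The state is a dict: "time": time; "joint_positions": joint angles; "qvel": joint speeds; "joint_torque": joint torques, N m; "tool_pos": TCP position; "ee_rot": TCP orientation; "wrist_force": force on the tool from outside, world axes, zero at the start; "wrist_torque": the same for the moment, N m; "width": finger opening in m; "finger_force": force on a finger pad.
Only numpy, scipy, OpenCV 4.12 (cv2) and the standard library are available. Lean on these libraries where they do the work, as an engineer would, in place of code of your own. Each camera call takes 0.05 s, during which the arm holds its last target. There are 200 camera calls.

TASK

The microscope stand's steel pillar is loose in its socket: feel for the flat near its top and, pinching the pillar across that flat, turn it until the flat faces straight out of the back of the stand. Then lower the end-stop collar over the pillar with its clamping screw towards the flat until the whole collar is on the pillar, and draw it gently sideways so that the screw's tip bears on the flat. Finish while still holding it there in the fingers, clear of the step at the flat's lower end, and knock nothing else about.

Things in the scene. Friction and masses are not known exactly. Their poses are not given: they have to be found in the camera images.
- stand: White stereo-microscope stand without its head, fixed. Base 210 (x) x 150 (y) x 50 high, round stage plate at the front. Origin: centre of the base's underside; x points out of the BACK (away from the stage plate), z up. Pillar axis at x = +65, y = 0. The white focus carrier round the pillar (black knobs, empty head ring in front) is fixed, 153 high; above it only the pillar, to 225.
- pillar (a joint): How far the pillar is turned (rad): 0 when its flat faces straight out of the back of the stand, growing anticlockwise seen from above. It starts 0.6 to 1.45, has no end stops, turns stiffly (about 0.15 N m) and stays where it is left.
- pillar_top (a point): Centre of the pillar's upper end, 225 above the table; turns with the pillar: x points out of the flat, z up. Bright steel, 20 in diameter, end bevelled by 2.8. The last 40 mm have a flat 3 deep and 14 wide along one side, 7 from the axis: pinched across the flat it measures 17, elsewhere 20. The flat ends in a step 40 below this point; the pillar is fully round below it.
- pillar_flat (a point): The flat itself. This point: middle of the flat's face, 7 from the pillar's axis and 21.5 below the pillar's end; x points straight out of the flat, z up. It turns with the pillar.
- collar_center (a point): Centre (half-way up, on the axis) of the loose end-stop collar: dark steel ring, 40 outside diameter, 23 bore, 18 high, about 110 g, lying flat on the table at the start (this point 9 above it). Its clamping screw lies along x at this height: x points from the axis to the screw's black knurled head (15 in diameter, 26 to 38 from the axis). z up.
- collar_tip (a point): Blunt inner tip (6 in diameter) of the collar's screw, 8 from the collar's axis on the +x side. It stands 3.5 into the bore, so the collar goes over the pillar only with the screw over the flat (best within 10 degrees). With collar and pillar on one axis the tip is 1 off the flat. Axes as collar_center.
- dish: Glass dish with lid, 92 in diameter, 16 high, loose. Origin: centre of its underside. To be left alone.
- jar: Glass specimen jar with black cap, 48 in diameter, 62 high, loose. Origin: centre of its underside. To be left alone.
- cup0: White plastic cup, 70 in diameter at the rim, 88 high, loose. Origin: centre of its underside. To be left alone.
- cup1: Another such cup.
- cup2: A third such cup.
- tweezers: Steel tweezers, 130 long (x), 10 wide, 7 high, lying loose. Origin: near the middle, on the table. To be left alone.
- hexkey: L-shaped dark steel hex key, 70 x 25, 4 high, lying loose on a brown book. Origin: near the middle of its long leg, on its underside. To be left alone.
Mind the look-alikes: they are no part of the job. Leave any orange or purple look-alike of the part that bears collar_center alone.

How it is judged:
By the outcome, as a careful person would: the job done as asked, in the order asked, and still so for the second after the job is handed in, while the arm keeps its last pose, push and grip.
It also fails if it takes over 58 s, if anything falls off the work surface, if the arm or the gripper's body presses on something with over 40 N, if the wrist force passes 120 N, or if a joint passes its speed limit or range.

## Working session

There is one attempt and no reset: what is moved stays moved. The work goes in short steps, Python scripts to look and compute and a shell command to move; the robot and the scene stay as the last step left them, time stands still between calls to the robot, and variables do not carry over. Pictures are saved under pics/ and viewed, at most 10 in all, crops included, and the job is handed in when it is done.

```bash
ls; mkdir -p pics
cat > h.py <<'E'
import numpy as np,cv2
from bench import robot,vision
def snap(n): return vision.snapshot(n)
def world(s,u,v,z=None):
    """pixel -> world: by depth, or onto plane z"""
    R=np.array(s["R"]);t=np.array(s["t"])
    d=np.array([(u-s["cx"])/s["fx"],(v-s["cy"])/s["fy"],1.])
    c=-R.T@t; w=R.T@d
    if z is None: return c+w*s["z_map"][int(round(v)),int(round(u))]
    return c+w*(z-c[2])/w[2]
def cloud(s):
    v,u=np.mgrid[0:400,0:640]
    z=s["z_map"]; p=np.stack([(u-s["cx"])/s["fx"]*z,(v-s["cy"])/s["fy"]*z,z],-1)
    return (p-np.array(s["t"]))@np.array(s["R"])
def proj(s,X):
    c=np.array(s["R"])@X+s["t"]; return s["fx"]*c[0]/c[2]+s["cx"],s["fy"]*c[1]/c[2]+s["cy"]
def save(n,im): cv2.imwrite("pics/"+n,im[:,:,::-1])
E
python3 - <<'E'
from h import *
a=snap("scene");b=snap("side")
save("scene.png",a["color"]);save("side.png",b["color"])
for s in(a,b): print(-np.array(s["R"]).T@s["t"],s["fx"],np.array(s["R"])[2])
print(robot.get_obs())
E
```

```text
pics
[1.65825336 0.91174858 1.10353735] 503.70428720311384 [-0.64036616 -0.55023668 -0.53588317]
[0.11011392 0.69891897 0.80684468] 376.28421490063397 [ 0.37353454 -0.71282494 -0.59359292]
{'time': 0.1, 'joint_positions': array([-1.28212840e+00,  8.78754069e-02,  1.37207766e+00, -3.15708653e-05,
        1.68358561e+00, -1.03075737e-01]), 'qvel': array([-0.00094414, -0.00151115, -0.00467559, -0.00086773, -0.00046954,
       -0.0001372 ]), 'joint_torque': array([ 2.34555773e-03, -3.41253698e+01, -3.03300726e+01,  7.20361364e-02,
        3.04913137e-02, -1.00506222e-04]), 'tool_pos': array([ 0.20984974, -0.5078694 ,  0.20443724]), 'ee_rot': array([-3.13965374e+00, -1.69021376e-04,  3.91739979e-01]), 'wrist_force': array([ 0.76521049,  0.21868001, -0.00462701]), 'wrist_torque': array([ 0.01692641, -0.04680969,  0.00020825]), 'finger_force': 0.0, 'width': 0.09391028603932233}
```

View pics/scene.png

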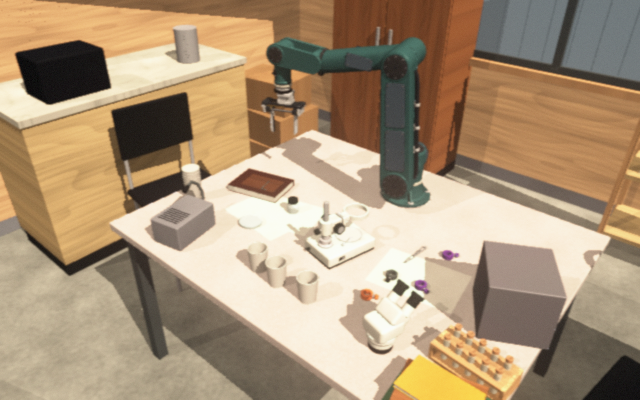

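View pics/side.png

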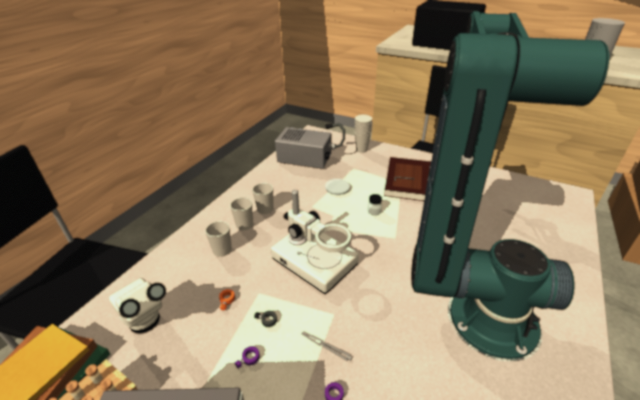

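The scene view shows the stand at (338,240) with its pillar top at (326,204). Its round stage plate lies to the right, towards the robot. There are four collar candidates:
- dark at scene (391,275) / side (268,319)
- orange at (367,295) / (227,298)
- purple at (422,286) / (250,355)
- purple at (448,254) / (335,392)

The dark steel one with a black head fits the description. I'll confirm it in an enlarged crop and measure.

Run:
```python
from h import *
a=snap("scene");b=snap("side")
for s,n,(x0,y0,x1,y1) in((a,"a",(300,190,460,310)),(b,"b",(200,180,360,300+0))):
    c=cloud(s)
    print(n,"collar-ish",)
A=a["color"][190:310,295:455];B=b["color"][180:340,200:360]
im=np.hstack([cv2.resize(A,(480,360),interpolation=3),cv2.resize(B[:, :],(320,320),interpolation=3)[:320] if 0 else cv2.resize(B,(320,360),interpolation=3)])
save("crop.png",im)
# dark collar masks
for s,(u,v) in((a,(391,275)),(b,(268,319))):
    g=s["color"].max(2).astype(int); m=np.zeros_like(g,bool); m[v-13:v+14,u-20:u+20]=1
    m&=g<110
    c=cloud(s); ok=m&(s["z_map"]>0)
    ys,xs=np.nonzero(m); print("px",xs.mean(),ys.mean(),len(xs),"extent",xs.min(),xs.max(),ys.min(),ys.max())
    p=c[ok]; p=p[(p[:,2]>.004)&(p[:,2]<.03)]; print("cloud",len(p),p.min(0),p.max(0),np.median(p,0))
# pillar: points between .16 and .24 high near the stand
for s,(u,v) in((a,(326,215)),(b,(296,205))):
    c=cloud(s); m=np.zeros(s["z_map"].shape,bool); m[v-30:v+30,u-25:u+25]=1; m&=s["z_map"]>0
    p=c[m]
    for lo,hi in((.16,.18),(.18,.2),(.2,.22),(.22,.235)):
        q=p[(p[:,2]>lo)&(p[:,2]<hi)]; 
        if len(q): print(lo,len(q),np.median(q,0))
    # base top at .05
for s in(a,b):
    c=cloud(s); g=s["color"].min(2)
    m=(s["z_map"]>0)&(abs(c[...,2]-.05)<.006)&(np.hypot(c[...,0]-.6,c[...,1])<.35)&(g>120)
    n,l,st,ce=cv2.connectedComponentsWithStats(m.astype(np.uint8))
    for i in range(1,n):
        if st[i,4]>150:
            p=c[l==i]; r=cv2.minAreaRect(p[:,:2].astype(np.float32)); print("base",st[i,4],ce[i],r,np.median(p,0))
```

```text
a collar-ish
b collar-ish
px 397.95604395604397 283.2967032967033 91 extent 386 407 272 288
cloud 19 [0.48212417 0.24933675 0.00705245] [0.53934044 0.2686592  0.01832861] [0.52385944 0.25947234 0.01408517]
px 267.3135135135135 318.1945945945946 185 extent 255 276 312 326
cloud 182 [0.47219803 0.24088104 0.0044035 ] [0.52799517 0.27901537 0.0202585 ] [0.49259714 0.26225445 0.01608549]
0.16 28 [0.55852862 0.02353867 0.16841893]
0.18 32 [0.55798436 0.02058291 0.18844534]
0.2 33 [0.55706143 0.02069596 0.21003975]
0.22 16 [0.55621711 0.01736306 0.22540499]
0.16 45 [0.54533297 0.02265958 0.17114098]
0.18 41 [0.5453774  0.02124462 0.1886113 ]
0.2 44 [0.54434119 0.02072758 0.21070612]
0.22 25 [0.54769926 0.01741034 0.22411917]
base 1088 [342.03768382 240.85294118] ((0.4919843077659607, 0.03335105627775192), (0.15526238083839417, 0.2146885246038437), 76.11236572265625) [0.49941004 0.05288986 0.05026286]
base 1922 [314.24453694 258.35587929] ((0.48690080642700195, 0.031339436769485474), (0.15096378326416016, 0.20832325518131256), 76.9992904663086) [0.46445167 0.06185038 0.05002275]
```

View pics/crop.png

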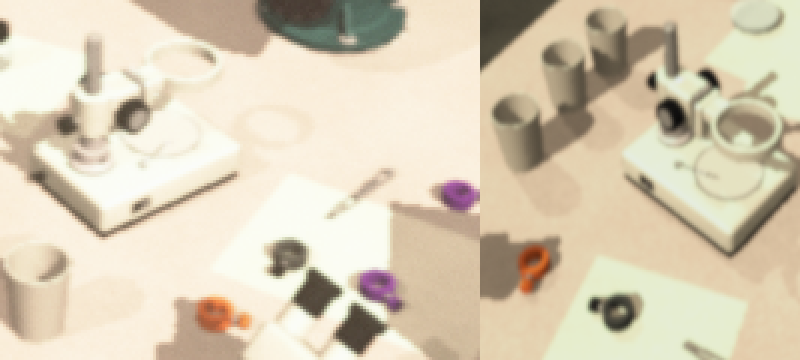

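The crop confirms the choice: the dark steel ring with the black knurled head, at crop (290,257) / (615,310), is the collar. The orange and purple rings are look-alikes. The pillar is near (0.552, 0.017), and the stand's back points at about −13.5°. I'll go above the pillar first.

```bash
python3 -m crank '[[0,[0,0,-0.045],[0,0,0]],[0,[0,0,-0.045],[0,0,0]],[0,[0.04,-0.0274,0],[0,0,0]],[0,[0.04,-0.0274,0],[0,0,0]],[0,[0.04,-0.0274,0],[0,0,0]],[0,[0.04,-0.0274,0],[0,0,0]],[0,[0.04,-0.0274,0],[0,0,0]],[0,[0.04,-0.0274,0],[0,0,0]]]'
python3 -m crank '[[0,[0.04,-0.0274,0],[0,0,0]],[0,[0.04,-0.0274,0],[0,0,0]],[0,[0.04,-0.0274,0],[0,0,0]],[0,[0.04,-0.0274,0],[0,0,0]],[0,[0.02,-0.0137,0],[0,0,0]],[0,[0,0,0],[0,0,0]],[0,[0,0,0],[0,0,0]]]'
python3 - <<'E'
from h import *
s=snap("wrist"); save("w1.png",s["color"]); o=robot.get_obs(); print(o["tool_pos"],o["ee_rot"],o["joint_positions"]); print(proj(s,np.array([.552,.017,.225])), -np.array(s["R"]).T@s["t"])
E
```

```text
time: 1.0
tool_pos: [0.3696, -0.263, 0.2954]
ee_rot: [3.141, -0.0, 0.391]
wrist_force: [1.0, -0.6, -0.1]
width: 0.094
finger_force: 0.0
time: 1.7
tool_pos: [0.4882, -0.082, 0.2951]
ee_rot: [3.142, 0.001, 0.393]
wrist_force: [0.1, -0.5, -0.8]
width: 0.0938
finger_force: 0.0
[ 0.48795905 -0.08260755  0.29532538] [3.14130811e+00 8.34589355e-04 3.91362810e-01] [-2.81789059e-01 -3.57173569e-02  1.32001334e+00 -7.74477284e-04
  1.85777172e+00  8.97425298e-01]
(np.float64(226.4036295729435), np.float64(79.4757480794223)) [ 0.56499601 -0.05121489  0.4749581 ]
```

View pics/w1.png

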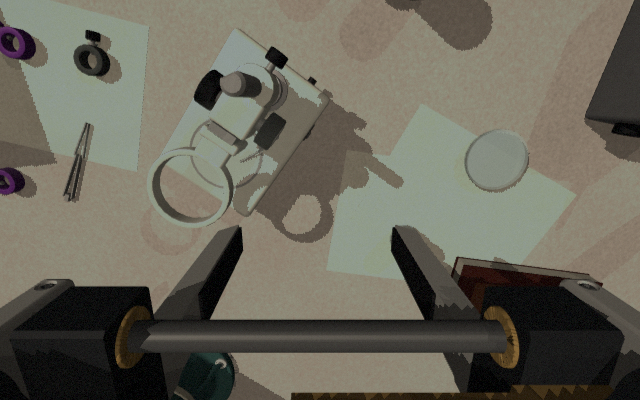

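The wrist view shows the pillar's end at about (233,80). The collar ring is at (91,60) with its head at (92,36), the tweezers at (77,160) and the dish at (497,160). I'll measure the collar, the base and the pillar end from this view and enlarge the pillar's end.

Run:
```python
from h import *
s=snap("wrist"); c=cloud(s); im=s["color"]
# collar
g=im.max(2); m=np.zeros(g.shape,np.uint8); m[20:85,60:125]=(g[20:85,60:125]<95)
n,l,st,ce=cv2.connectedComponentsWithStats(m)
print([(st[i].tolist(),ce[i].round(1).tolist()) for i in range(1,n) if st[i,4]>15])
for u,v,z in((91,60,.018),(92,36,.012)): print(world(s,u,v,z), c[v,u])
z=c[...,2]
mm=(z>.012)&(z<.024); mm[:20]=0;mm[95:]=0;mm[:,:65]=0;mm[:,120:]=0
p=c[mm]; print("collar cloud",len(p),p.min(0),p.max(0)); 
r=cv2.minEnclosingCircle(p[:,:2].astype(np.float32));print(r)
np.save("col.npy",p)
# base
b=(abs(z-.05)<.004)&(np.hypot(c[...,0]-.49,c[...,1]-.03)<.16)
r=cv2.minAreaRect(c[b][:,:2].astype(np.float32));print("base",r)
# pillar top
t=(z>.2)&(z<.235)&(np.hypot(c[...,0]-.55,c[...,1]-.02)<.04)
p=c[t]; tt=p[p[:,2]>.220]; print(len(p),len(tt),np.median(tt,0),cv2.minEnclosingCircle(tt[:,:2].astype(np.float32)))
h=np.hypot(0,0)
save("w1c.png",np.hstack([cv2.resize(im[50:110,200:280],(480,360),interpolation=2),cv2.resize(im[20:80,65:118],(318,360),interpolation=2)]))
```

```text
[([73, 30, 37, 49, 1036], [91.4, 56.2])]
[0.49491718 0.25052857 0.018     ] [0.49246122 0.26116514 0.00192422]
[0.5246247  0.25893489 0.012     ] [0.52496354 0.25631028 0.01591015]
collar cloud 739 [0.4735659  0.2349967  0.01200819] [0.53113875 0.27471761 0.02163904]
((0.5022350549697876, 0.2553885579109192), 0.028951037675142288)
base ((0.4885576367378235, 0.02715473622083664), (0.14847640693187714, 0.20792707800865173), 76.8444595336914)
659 532 [0.55075369 0.01098991 0.2251845 ] ((0.5510249137878418, 0.01228027418255806), 0.010129883885383606)
```

View pics/w1c.png

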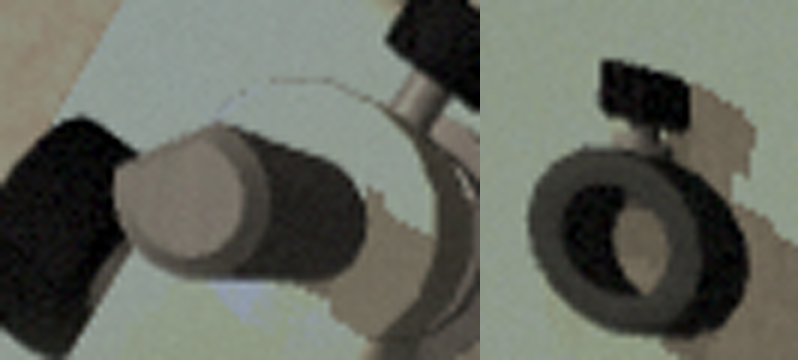

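The pillar's flat shows as the straight edge at the upper left of its end, crop (115,165)–(215,125). The collar's head points up in the image.

Run:
```python
from h import *
s=snap("wrist")
a=world(s,200+115/6,50+165/6,.225);b=world(s,200+215/6,50+125/6,.225)
d=b-a;print(a,b,np.hypot(*d[:2]),"normal deg",np.degrees(np.arctan2(d[1],d[0]))+np.array([90,-90]))
w=lambda x,y,z:world(s,65+(x-480)/6,20+y/6,z)
print("ring top",w(613,242,.018),"head",w(643,97,.0165))
h=w(643,97,.0165)-w(613,242,.018);print(np.hypot(*h[:2]),np.degrees(np.arctan2(h[1],h[0])))
```

```text
[0.55122191 0.02140847 0.225     ] [0.56051115 0.011229   0.225     ] 0.013780844286617197 normal deg [  42.38191151 -137.61808849]
ring top [0.49280377 0.25499639 0.018     ] head [0.52520534 0.25537825 0.0165    ]
0.032403814527299894 0.6752040273580758
```

Chord 13.8 mm (14 expected), flat normal at 42.4°, so the pillar is turned about 0.97 rad. The collar head is at 0.7°, 32.4 mm off axis (32 expected). I'll go over the pillar and turn the tool to yaw 132.4°.

```bash
python3 -m crank '[[0,[0.0317,-0.0218,0],[0,0,0]],[0,[0.0317,-0.0218,0],[0,0,0]],[0,[0.0317,-0.0218,0],[0,0,0]],[0,[0,0,0],[0,0,-8.5]],[0,[0,0,0],[0,0,-8.5]],[0,[0,0,0],[0,0,-8.5]],[0,[0,0,0],[0,0,-8.5]],[0,[0,0,0],[0,0,-8.5]]]'
python3 -m crank '[[0,[0,0,0],[0,0,-8.5]],[0,[0,0,0],[0,0,-8.5]],[0,[0,0,0],[0,0,-8.5]],[0,[0,0,0],[0,0,-8.5]],[0,[0,0,0],[0,0,-8.5]],[0,[0,0,0],[0,0,-8.5]],[0,[0,0,0],[0,0,-8]],[0,[0,0,0],[0,0,0]]]'
python3 - <<'E'
from h import *
s=snap("wrist"); c=cloud(s);z=c[...,2]
o=robot.get_obs(); print(o["tool_pos"],np.degrees(o["ee_rot"]),o["joint_positions"])
t=(z>.219)&(z<.235)&(np.hypot(c[...,0]-.55,c[...,1]-.015)<.03)
p=c[t];print(len(p),cv2.minEnclosingCircle(p[:,:2].astype(np.float32)),np.median(p,0))
b=(abs(z-.05)<.004)&(np.hypot(c[...,0]-.49,c[...,1]-.03)<.16)
print(cv2.minAreaRect(c[b][:,:2].astype(np.float32)))
u,v=proj(s,np.array([.551,.014,.225]));print(u,v)
u,v=int(u),int(v); save("w2.png",cv2.resize(s["color"][max(0,v-70):v+70,max(0,u-80):u+80],(640,560)))
E
```

```text
time: 2.65
tool_pos: [0.551, 0.0132, 0.2957]
ee_rot: [3.141, 0.0, 1.137]
wrist_force: [-0.3, -0.1, 0.6]
width: 0.0935
finger_force: 0.0
time: 3.45
tool_pos: [0.551, 0.0132, 0.2957]
ee_rot: [3.142, 0.0, 2.161]
wrist_force: [0.0, 0.2, 0.1]
width: 0.094
finger_force: 0.0
[0.55107757 0.01343083 0.29565681] [1.79992716e+02 2.15189640e-02 1.23667139e+02] [-7.83529130e-02  9.03288408e-02  1.19027341e+00 -2.26226782e-04
  1.86065840e+00 -6.66020064e-01]
397 ((0.5512374043464661, 0.012573013082146645), 0.010164674371480942) [0.54982847 0.01295247 0.22525435]
((0.48846375942230225, 0.027598977088928223), (0.14842183887958527, 0.20849190652370453), 76.54708099365234)
318.8060797885618 200.63270448123794
```

View pics/w2.png

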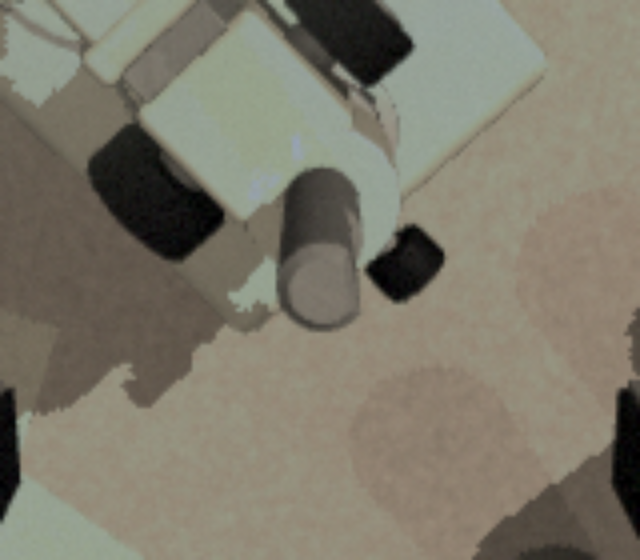

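The view shows the pillar end at (320,285), centred between the fingers, with its flat edge on the right side at u≈358. The yaw is 8.7° short. I'll correct it, descend to TCP z 0.190 and pinch.

```bash
python3 -m crank '[[0,[0,0,0],[0,0,-4.4]],[0,[0,0,0],[0,0,-4.3]],[0.3,[0,0,0.035],[0,0,0]],[0.4,[0,0,0.035],[0,0,0]],[0.6,[0,0,0.036],[0,0,0]],[0.6,[0,0,0],[0,0,0]],[0.6,[0,0,0],[0,0,0]],[0.6,[0,0,0],[0,0,0]]]'
python3 -m crank '[[0.7,[0,0,0],[0,0,0]],[0.72,[0,0,0],[0,0,0]],[0.75,[0,0,0],[0,0,0]],[0.8,[0,0,0],[0,0,0]],[0.8,[0,0,0],[0,0,0]],[0.85,[0,0,0],[0,0,0]],[1,[0,0,0],[0,0,0]],[1,[0,0,0],[0,0,0]]]'
python3 -c "
from h import *
o=robot.get_obs();print(o['tool_pos'],np.degrees(o['ee_rot']),o['width'],o['finger_force'],o['wrist_force'],o['wrist_torque'])"
```

```text
time: 4.3
tool_pos: [0.5526, 0.0143, 0.1925]
ee_rot: [3.138, 0.004, 2.314]
wrist_force: [-0.2, -0.3, 0.9]
width: 0.0495
finger_force: 0.0
time: 5.1
tool_pos: [0.5506, 0.014, 0.1896]
ee_rot: [-3.14, 0.0, 2.315]
wrist_force: [-4.0, -4.2, 3.3]
width: 0.0165
finger_force: 30.0
[0.5505784  0.01400352 0.18960307] [-1.79884025e+02  2.89904347e-03  1.32626059e+02] 0.016547876890835804 29.999163727043197 [-4.04476613 -4.1958687   3.29346505] [-0.61595191  0.55816326  0.11911201]
```

Width 16.5 mm (17 expected), so I'm pinching across the flat. Now I'll turn it 55.9° clockwise, slowly.

```bash
python3 -m crank '[[1,[0.0005,-0.0012,0],[0,0,2]],[1,[0,0,0],[0,0,7.5]],[1,[0,0,0],[0,0,7.5]],[1,[0,0,0],[0,0,7.5]],[1,[0,0,0],[0,0,7.5]],[1,[0,0,0],[0,0,7.5]],[1,[0,0,0],[0,0,7.5]],[1,[0,0,0],[0,0,7.5]]]'
python3 -m crank '[[1,[0,0,0],[0,0,1.4]],[1,[0,0,0],[0,0,0]],[1,[0,0,0],[0,0,0]]]'
python3 -c "
from h import *
o=robot.get_obs();print(o['tool_pos'],np.degrees(o['ee_rot']),o['width'],o['finger_force'],o['wrist_force'],o['wrist_torque'])"
```

```text
time: 5.9
tool_pos: [0.551, 0.0153, 0.1897]
ee_rot: [3.14, -0.003, 1.36]
wrist_force: [0.8, 0.8, 1.2]
width: 0.0167
finger_force: 30.0
time: 6.2
tool_pos: [0.551, 0.0154, 0.1896]
ee_rot: [3.14, -0.003, 1.342]
wrist_force: [3.4, 3.0, 1.2]
width: 0.0167
finger_force: 30.0
[0.55099287 0.01538473 0.18961123] [ 1.79895008e+02 -1.46134498e-01  7.69039069e+01] 0.01669435592147865 30.005335464120435 [3.4289805  3.00877263 1.16221734] [ 0.59486385 -0.47445507  0.12429566]
```

Still pinched, at yaw 76.9° (target 76.7°). The width grew 0.1 mm, which suggests about 1° of lag. I'll overshoot slightly, come back, release and re-pinch to verify.

```bash
python3 -m crank '[[1,[0,0,0],[0,0,1.2]],[1,[0,0,0],[0,0,0]],[0.75,[0,0,0],[0,0,-1]],[0.75,[0,0,0],[0,0,0]],[0.75,[0,0,0],[0,0,0]],[1,[0,0,0],[0,0,0]],[1,[0,0,0],[0,0,0]],[1,[0,0,0],[0,0,0]]]'
python3 -c "
from h import *
o=robot.get_obs();print(o['tool_pos'],np.degrees(o['ee_rot']),o['width'],o['finger_force'],o['wrist_force'],o['wrist_torque'])"
```

```text
time: 7.0
tool_pos: [0.5506, 0.0137, 0.1892]
ee_rot: [3.14, 0.001, 1.336]
wrist_force: [3.2, -1.4, -2.4]
width: 0.0164
finger_force: 30.0
[0.55059103 0.01370118 0.18924322] [1.79927065e+02 3.95122504e-02 7.65356033e+01] 0.01641698154679706 30.000400598131733 [ 3.21092591 -1.44930735 -2.35527494] [-0.28292133 -0.62113725  0.18643652]
```

Width 16.4 mm: aligned, flat at about −13.5°. From the two pinches, the axis is at (0.552, 0.014) in the robot's own frame. Release, lift and go over the collar.

```bash
python3 -m crank '[[0.6,[0,0,0],[0,0,0]],[0.5,[0,0,0],[0,0,0]],[0.4,[0,0,-0.037],[0,0,0]],[0.4,[0,0,-0.037],[0,0,0]],[0.4,[0,0,-0.037],[0,0,0]],[0.3,[0.0369,-0.0187,0],[0,0,0]],[0.3,[0.0369,-0.0187,0],[0,0,0]],[0.3,[0.0369,-0.0187,0],[0,0,0]]]'
python3 -m crank '[[0.3,[0.0369,-0.0187,0],[0,0,0]],[0.3,[0.0369,-0.0187,0],[0,0,0]],[0.3,[0.0369,-0.0187,0],[0,0,0]],[0.3,[0,0,0],[0,0,8.4]],[0.3,[0,0,0],[0,0,8.4]],[0.3,[0,0,0],[0,0,8.4]],[0.3,[0,0,0],[0,0,8.4]],[0.3,[0,0,0],[0,0,8.4]]]'
python3 -m crank '[[0.3,[0,0,0],[0,0,8.4]],[0.3,[0,0,0],[0,0,8.4]],[0.3,[0,0,0],[0,0,8.4]],[0.3,[0,0,0],[0,0,8.4]],[0.3,[0,0,0.045],[0,0,0]],[0.3,[0,0,0.045],[0,0,0]],[0.3,[0,0,0],[0,0,0]],[0.3,[0,0,0],[0,0,0]]]'
python3 - <<'E'
from h import *
s=snap("wrist"); c=cloud(s);z=c[...,2]
o=robot.get_obs(); print(o["tool_pos"],np.degrees(o["ee_rot"]),o["width"])
t=(z>.0145)&(z<.022)&(np.hypot(c[...,0]-.493,c[...,1]-.255)<.027)
p=c[t];print(len(p),cv2.minEnclosingCircle(p[:,:2].astype(np.float32)),np.median(p,0))
h=(z>.006)&(z<.022)&(np.hypot(c[...,0]-.524,c[...,1]-.255)<.02)&(np.hypot(c[...,0]-.493,c[...,1]-.255)>.026); q=c[h]; print("head",len(q),q.min(0),q.max(0),cv2.minAreaRect(q[:,:2].astype(np.float32)))
# neighbours
u,v=proj(s,np.array([.493,.255,.018]));print(u,v)
save("w3.png",s["color"])
b=snap("side");cb=cloud(b);k=(b["z_map"]>0)&(cb[...,2]>.03)&(abs(cb[...,0]-.5)<.2)&(cb[...,1]>.15)&(cb[...,1]<.4)&(cb[...,2]<.2)
print("tall",[ (np.round(cb[k][i],2)).tolist() for i in range(0,k.sum(),max(1,k.sum()//12))])
E
```

```text
time: 7.8
tool_pos: [0.5206, 0.1361, 0.3012]
ee_rot: [3.141, -0.0, 1.335]
wrist_force: [-0.4, -0.1, -0.4]
width: 0.0656
finger_force: 0.0
time: 8.6
tool_pos: [0.4918, 0.2559, 0.3006]
ee_rot: [-3.141, 0.001, 0.597]
wrist_force: [0.4, -0.1, 0.4]
width: 0.0661
finger_force: 0.0
time: 9.4
tool_pos: [0.4918, 0.2556, 0.2103]
ee_rot: [3.141, 0.002, 0.017]
wrist_force: [0.2, 0.3, 0.7]
width: 0.0654
finger_force: 0.0
[0.4934471  0.2562131  0.21324328] [-179.92308153   -0.1952758     0.95440975] 0.06576827241018401
564 ((0.4966737926006317, 0.2550751864910126), 0.02334008552134037) [0.49433203 0.25591575 0.01834669]
head 140 [0.5191207  0.25249941 0.00647081] [0.53125015 0.26838458 0.018616  ] ((0.5252184867858887, 0.26051250100135803), (0.011899413540959358, 0.01589939557015896), 1.5111069679260254)
315.5558576501436 168.99620804546808
tall [[0.68, 0.39, 0.18], [0.67, 0.39, 0.18], [0.67, 0.39, 0.18], [0.67, 0.39, 0.17], [0.66, 0.39, 0.17], [0.66, 0.38, 0.17], [0.66, 0.38, 0.16], [0.66, 0.4, 0.17], [0.66, 0.39, 0.16], [0.66, 0.4, 0.16], [0.66, 0.4, 0.16], [0.7, 0.39, 0.11], [0.69, 0.39, 0.11]]
```

View pics/w3.png

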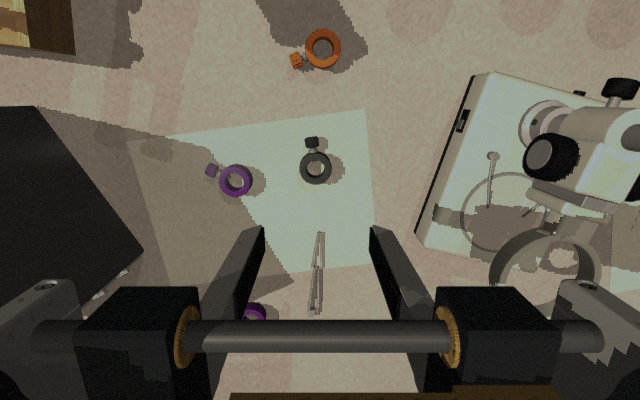

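The dark collar is at (316,168) with its head at (312,142). The purple look-alike at (235,180) and the tweezers at (318,265) are clear of the fingers. I'll refine the centre and angle.

Run:
```python
from h import *
s=snap("wrist");im=s["color"];o=robot.get_obs();print(o["tool_pos"],np.degrees(o["ee_rot"][2]))
g=im.max(2);m=np.zeros(g.shape,np.uint8);m[130:190,290:345]=g[130:190,290:345]<110
c=cloud(s);z=c[...,2]
rt=(m>0)&(abs(z-.018)<.0025); rt[:151]=0
cn,_=cv2.findContours(rt.astype(np.uint8),cv2.RETR_EXTERNAL,cv2.CHAIN_APPROX_NONE);k=max(cn,key=cv2.contourArea)
(u,v),(a,b),an=cv2.fitEllipse(k);C=world(s,u,v,.018);print("ring",u,v,a,b,C)
hm=m.copy();hm[150:]=0;n,l,st,ce=cv2.connectedComponentsWithStats(hm);i=1+np.argmax(st[1:,4]);print(st[i],ce[i])
H=world(s,*ce[i],.0125);print(H,np.hypot(*(H-C)[:2]),np.degrees(np.arctan2(*(H-C)[1::-1])))
```

```text
[0.49458005 0.25658293 0.21522043] 0.9492029199003212
ring 316.3350524902344 170.90313720703125 30.461837768554688 30.794918060302734 [0.49380922 0.25558268 0.018     ]
[306 139  15  11 135] [312.91111111 144.58518519]
[0.52549525 0.26032897 0.0125    ] 0.0320395378308561 8.519062382950343
```

```bash
python3 -m crank '[[0.3,[0,0,0],[0,0,-7.5]],[0.3,[0,0,0],[0,0,0]],[0.3,[0,0,0],[0,0,0]]]'
python3 -c "
from h import *
o=robot.get_obs();print(o['time'],o['tool_pos'],np.degrees(o['ee_rot']),o['joint_positions'],o['qvel'])
snap('wrist');o=robot.get_obs();print(o['time'],o['tool_pos'],np.degrees(o['ee_rot']),o['qvel'],o['wrist_force'])"
```

```text
time: 9.85
tool_pos: [0.4936, 0.2561, 0.213]
ee_rot: [-3.141, -0.004, 0.145]
wrist_force: [0.8, -0.8, 0.5]
width: 0.0658
finger_force: 0.0
9.85 [0.49360277 0.25614274 0.21301586] [-179.94639918   -0.24902563    8.30217083] [ 3.76772697e-01  9.60995181e-02  1.34631255e+00 -8.89896401e-05
  1.69473561e+00  1.80265558e+00] [ 0.0005346   0.00456577  0.01925423  0.00102002 -0.00326538 -0.00582273]
9.9 [0.49330432 0.25601511 0.21238522] [-179.96198489   -0.18777922    8.32490797] [-0.00137193  0.00328088  0.01965065  0.00086852 -0.00116198 -0.00956997] [-0.66577538 -0.49748655 -0.89951441]
```

```bash
python3 -m crank '[[0.3,[0,0,0.045],[0,0,0]],[0.3,[0,0,0.045],[0,0,0]],[0.3,[0,0,0.045],[0,0,0]],[0.3,[0,0,0.04],[0,0,0]],[0.3,[0,0,0],[0,0,0]],[0.3,[0,0,0],[0,0,0]],[0.3,[0,0,0],[0,0,0]]]'
python3 -c "
from h import *
o=robot.get_obs();print(o['time'],o['tool_pos'],np.degrees(o['ee_rot']),o['qvel'])"
```

```text
time: 10.6
tool_pos: [0.4948, 0.2566, 0.0389]
ee_rot: [-3.14, -0.006, 0.147]
wrist_force: [-0.4, -0.3, -0.1]
width: 0.0658
finger_force: 0.0
10.6 [0.49479256 0.25661807 0.0388684 ] [-179.92868282   -0.32885889    8.42167972] [-0.00043867 -0.01210503 -0.00867546 -0.00079357 -0.00348928 -0.00185643]
```

```bash
python3 -m crank '[[0.3,[0,0,0.017],[0,0,0]],[0.3,[0,0,0.016],[0,0,0]],[0.3,[0,0,0],[0,0,0]],[0.3,[0,0,0],[0,0,0]],[0.3,[0,0,0],[0,0,0]]]'
python3 -c "
from h import *
o=robot.get_obs();print(o['time'],o['tool_pos'],np.degrees(o['ee_rot']),o['wrist_force'])"
```

```text
time: 11.1
tool_pos: [0.4941, 0.2563, 0.0049]
ee_rot: [-3.141, -0.004, 0.147]
wrist_force: [0.8, 0.6, -0.1]
width: 0.0654
finger_force: 0.0
11.1 [0.49409065 0.25630526 0.00485671] [-179.95174535   -0.23780794    8.44473245] [ 0.84781803  0.62077951 -0.07214552]
```

```bash
python3 -m crank '[[0.4,[0,0,0],[0,0,0]],[0.5,[0,0,0],[0,0,0]],[0.55,[0,0,0],[0,0,0]],[0.6,[0,0,0],[0,0,0]],[1,[0,0,0],[0,0,0]],[1,[0,0,0],[0,0,0]],[1,[0,0,0],[0,0,0]]]'
python3 -m crank '[[1,[0,0,-0.015],[0,0,0]],[1,[0,0,-0.02],[0,0,0]],[1,[0,0,0],[0,0,0]],[1,[0,0,0],[0,0,0]]]'
python3 -c "
from h import *
o=robot.get_obs();print(o['time'],o['tool_pos'],np.degrees(o['ee_rot']),o['wrist_force'],o['wrist_torque'])"
```

```text
time: 11.8
tool_pos: [0.4925, 0.2559, 0.0027]
ee_rot: [-3.141, -0.0, 0.147]
wrist_force: [-1.8, 0.6, 1.9]
width: 0.0392
finger_force: 30.0
time: 12.2
tool_pos: [0.4928, 0.2556, 0.038]
ee_rot: [3.141, -0.001, 0.147]
wrist_force: [-0.2, -0.9, -1.4]
width: 0.0396
finger_force: 30.0
12.2 [0.49280407 0.2556309  0.03797609] [ 1.79994546e+02 -7.24029355e-02  8.44682219e+00] [-0.21589109 -0.91135092 -1.4328339 ] [-0.01943988  0.0372588   0.07627639]
```

The collar is held (width 39.5 mm). Lift high, carry it over the pillar and turn to yaw −13.4°.

```bash
python3 -m crank '[[1,[0,0,-0.03],[0,0,0]],[1,[0,0,-0.045],[0,0,0]],[1,[0,0,-0.045],[0,0,0]],[1,[0,0,-0.045],[0,0,0]],[1,[0,0,-0.045],[0,0,0]],[1,[0,0,-0.025],[0,0,0]],[1,[0.0018,0.0206,0],[0,0,0]],[1,[0.0036,0.0411,0],[0,0,0]]]'
python3 -m crank '[[1,[0.0036,0.0411,0],[0,0,0]],[1,[0.0036,0.0411,0],[0,0,0]],[1,[0.0036,0.0411,0],[0,0,0]],[1,[0.0036,0.0411,0],[0,0,0]],[1,[0.0018,0.0206,0],[0,0,0]],[1,[0,0,0],[0,0,7.3]],[1,[0,0,0],[0,0,7.3]],[1,[0,0,0],[0,0,7.3]]]'
python3 -m crank '[[1,[0,0,0],[0,0,0]],[1,[0,0,0],[0,0,0]],[1,[0,0,0],[0,0,0]]]'
python3 - <<'E'
from h import *
s=snap("wrist");o=robot.get_obs();print(o['tool_pos'],np.degrees(o['ee_rot']),o['width'])
print(proj(s,o['tool_pos']))
c=cloud(s);print("heights",np.unique(c[...,2][(c[...,2]>.2)].round(2),return_counts=True))
u,v=map(int,proj(s,o['tool_pos']));save("w4.png",cv2.resize(s["color"][max(0,v-75):v+75,u-100:u+100],(800,600)));print(u,v)
E
```

```text
time: 13.0
tool_pos: [0.5067, 0.1968, 0.2725]
ee_rot: [-3.141, -0.001, 0.152]
wrist_force: [1.2, 0.2, -0.9]
width: 0.0396
finger_force: 30.0
time: 13.8
tool_pos: [0.5496, 0.0143, 0.2707]
ee_rot: [3.141, 0.003, -0.241]
wrist_force: [-0.1, 1.0, -1.6]
width: 0.0397
finger_force: 30.0
time: 14.1
tool_pos: [0.5499, 0.0149, 0.2719]
ee_rot: [3.141, 0.001, -0.233]
wrist_force: [0.0, 0.1, -0.9]
width: 0.0396
finger_force: 30.0
[0.54989371 0.0149286  0.27206508] [ 1.79986046e+02  3.93210564e-02 -1.33600946e+01] 0.03961316537445528
(np.float64(313.66816061540186), np.float64(237.5258622037669))
heights (array([0.22, 0.23, 0.27, 0.28, 0.29, 0.3 , 0.31, 0.32, 0.33, 0.34, 0.35,
       0.36, 0.37, 0.38, 0.39, 0.4 , 0.41, 0.45]), array([   38,     5,   214,  1397,  2989,   506,   611,   745,   914,
        1161,   716,   378,  3309, 13697, 32842,  3625,   211,   996]))
313 237
```

View pics/w4.png

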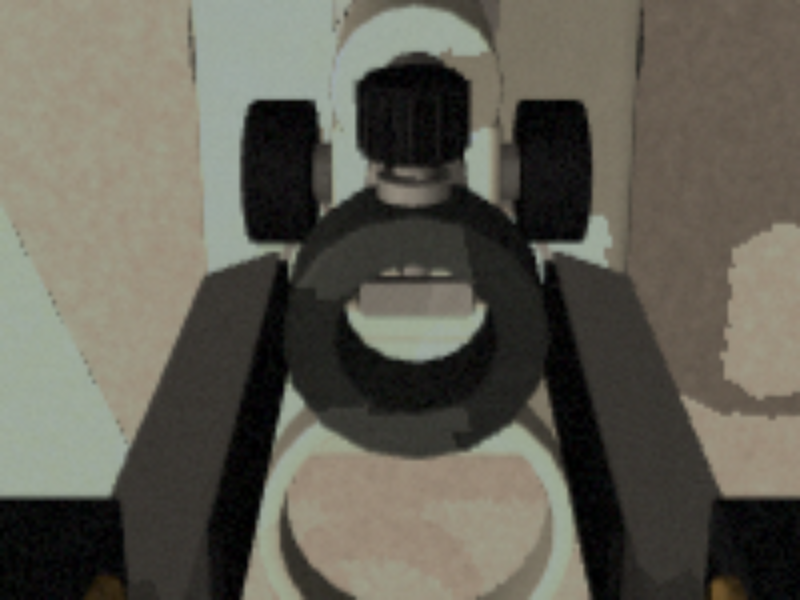

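The collar sits square in the fingers. The ring's top face is centred at crop (417,335), i.e. image (317.3,245.8), with the head straight ahead at (413,112). The pillar is hidden beneath. I'll compute the collar's offset from the TCP.

Run:
```python
from h import *
s=snap("wrist");o=robot.get_obs();print(o['tool_pos'])
zt=o['tool_pos'][2]-.0025+.018
C=world(s,213+417/4,162+335/4,zt);R=np.array([[np.cos(o['ee_rot'][2]),np.sin(o['ee_rot'][2])]])
print("ring centre",C,"width",np.hypot(*(world(s,213+287/4,245.8,zt)-world(s,213+548/4,245.8,zt))[:2]))
n=np.array([np.cos(o['ee_rot'][2]),np.sin(o['ee_rot'][2])]);p=np.array([n[1],-n[0]]);d=C[:2]-o['tool_pos'][:2];print("tool x,y off",d@n,d@p)
H=world(s,213+413/4,162+112/4,zt-.0025);d=(H-C)[:2];print("head",np.hypot(*d),np.degrees(np.arctan2(d[1],d[0])))
for X in([.5522,.0143,.225],[.5512,.0126,.225]):
    u,v=proj(s,np.array(X));print("pillar in crop",(u-213)*4,(v-162)*4)
b=snap("side");a=snap("scene")
c=cloud(s)
# pillar visible?
m=(c[...,2]>.2)&(c[...,2]<.24);ys,xs=np.nonzero(m);print(len(ys),xs.mean(),ys.mean(),np.median(c[m],0))
```

```text
[0.54995281 0.01492534 0.27224753]
ring centre [0.5513645  0.01232516 0.28774753] width 0.03790213775788186
tool x,y off 0.0019750928442924514 0.0022029222482068712
head 0.0330030256357516 -12.349690891945517
pillar in crop 405.35628001804616 186.94616253902302
pillar in crop 415.10003669291814 189.774010381528
44 318.8636363636364 204.8409090909091 [0.55389911 0.00491818 0.22343508]
```

In the camera frame the collar (0.5514, 0.0123) and the pillar (0.5512, 0.0126) are coaxial to under 1 mm, and the felt axis agrees. Lower it, checking force.

```bash
python3 -m crank '[[1,[0,0,0.02],[0,0,0]],[1,[0,0,0.016],[0,0,0]],[1,[0,0,0],[0,0,0]],[1,[0,0,0],[0,0,0]]]'
python3 -m crank '[[1,[0,0,0.004],[0,0,0]],[1,[0,0,0.004],[0,0,0]],[1,[0,0,0.003],[0,0,0]],[1,[0,0,0],[0,0,0]]]'
python3 -c "
from h import *
o=robot.get_obs();print(o['tool_pos'],np.degrees(o['ee_rot']),o['wrist_force'],o['wrist_torque'])"
```

```text
time: 14.7
tool_pos: [0.55, 0.0149, 0.2366]
ee_rot: [3.141, 0.0, -0.234]
wrist_force: [-0.4, -0.4, -1.1]
width: 0.0393
finger_force: 30.0
time: 15.1
tool_pos: [0.5498, 0.0148, 0.225]
ee_rot: [3.141, 0.001, -0.235]
wrist_force: [-1.1, -0.3, -1.1]
width: 0.039
finger_force: 30.0
[0.5498261  0.0148356  0.22502251] [ 1.79989365e+02  4.00212510e-02 -1.34522865e+01] [-1.12830139 -0.29946316 -1.0859503 ] [0.06896908 0.02350911 0.05606556]
```

```bash
python3 -m crank '[[1,[0,0,0.002],[0,0,0]],[1,[0,0,0.002],[0,0,0]],[1,[0,0,0.002],[0,0,0]],[1,[0,0,0],[0,0,0]]]'
python3 -m crank '[[1,[0,0,0.002],[0,0,0]],[1,[0,0,0.002],[0,0,0]],[1,[0,0,0],[0,0,0]]]'
python3 -c "
from h import *
o=robot.get_obs();print(o['tool_pos'],np.degrees(o['ee_rot']),o['wrist_force'],o['wrist_torque'])"
```

```text
time: 15.5
tool_pos: [0.5498, 0.0148, 0.219]
ee_rot: [3.141, 0.001, -0.235]
wrist_force: [-0.5, -0.0, -1.5]
width: 0.0396
finger_force: 30.0
time: 15.8
tool_pos: [0.5498, 0.0148, 0.215]
ee_rot: [3.141, 0.001, -0.235]
wrist_force: [-0.0, -0.2, -0.7]
width: 0.0392
finger_force: 30.0
[0.54984019 0.01482909 0.21502427] [ 1.79987950e+02  3.92613898e-02 -1.34522655e+01] [-0.00336588 -0.21706156 -0.73792286] [0.05539749 0.03676144 0.00950256]
```

```bash
python3 -m crank '[[1,[0,0,0.003],[0,0,0]],[1,[0,0,0.003],[0,0,0]],[1,[0,0,0.003],[0,0,0]],[1,[0,0,0],[0,0,0]]]'
python3 -m crank '[[1,[0,0,0.003],[0,0,0]],[1,[0,0,0.003],[0,0,0]],[1,[0,0,0.0015],[0,0,0]],[1,[0,0,0],[0,0,0]],[1,[0,0,0],[0,0,0]]]'
python3 -c "
from h import *
o=robot.get_obs();print(o['tool_pos'],np.degrees(o['ee_rot']),o['wrist_force'],o['wrist_torque'])"
```

```text
time: 16.2
tool_pos: [0.5497, 0.0148, 0.2057]
ee_rot: [3.141, 0.001, -0.235]
wrist_force: [-0.2, 0.6, -1.7]
width: 0.0399
finger_force: 30.0
time: 16.7
tool_pos: [0.55, 0.0148, 0.199]
ee_rot: [3.142, -0.0, -0.235]
wrist_force: [0.3, 0.2, -1.6]
width: 0.0395
finger_force: 30.0
[0.55003259 0.01482197 0.19895105] [ 1.79994903e+02 -1.76159942e-03 -1.34517304e+01] [ 0.28675994  0.15895312 -1.63151498] [0.05835387 0.06957901 0.01301034]
```

It's fully on, with no contact forces. Now I'll draw it gently towards the front (tool −x) until the tip bears.

```bash
python3 -m crank '[[1,[-0.0004,0,0],[0,0,0]],[1,[-0.0004,0,0],[0,0,0]],[1,[0,0,0],[0,0,0]],[1,[0,0,0],[0,0,0]]]'
python3 -m crank '[[1,[-0.0004,0,0],[0,0,0]],[1,[0,0,0],[0,0,0]],[1,[0,0,0],[0,0,0]]]'
python3 -m crank '[[1,[-0.0004,0,0],[0,0,0]],[1,[0,0,0],[0,0,0]],[1,[0,0,0],[0,0,0]]]'
python3 -c "
from h import *
o=robot.get_obs();print(o['tool_pos'],np.degrees(o['ee_rot']),o['wrist_force'],o['wrist_torque'])"
```

```text
time: 17.1
tool_pos: [0.5496, 0.0149, 0.1991]
ee_rot: [3.142, -0.001, -0.235]
wrist_force: [1.3, 1.2, -1.8]
width: 0.0396
finger_force: 30.0
time: 17.4
tool_pos: [0.5495, 0.0149, 0.1992]
ee_rot: [-3.142, -0.002, -0.235]
wrist_force: [3.9, -2.0, -1.8]
width: 0.0394
finger_force: 30.0
time: 17.7
tool_pos: [0.5495, 0.0149, 0.1992]
ee_rot: [-3.142, -0.003, -0.235]
wrist_force: [5.1, -0.4, -2.5]
width: 0.0392
finger_force: 30.0
[0.54949341 0.01493772 0.19917741] [-1.79995146e+02 -1.51743158e-01 -1.34633661e+01] [ 5.06692056 -0.35476579 -2.46613358] [-0.18458907 -1.0390665   0.01568022]
```

The tip bears with about 5 N, opposing the draw. I'll add a little margin, take one check picture, then hand in.

```bash
python3 -m crank '[[1,[-0.0005,0,0],[0,0,0]],[1,[0,0,0],[0,0,0]],[1,[0,0,0],[0,0,0]],[1,[0,0,0],[0,0,0]],[1,[0,0,0],[0,0,0]]]'
python3 - <<'E'
from h import *
s=snap("wrist");o=robot.get_obs();print(o['tool_pos'],np.degrees(o['ee_rot']),o['wrist_force'],o['width'])
u,v=map(int,proj(s,o['tool_pos']));save("w5.png",cv2.resize(s["color"][v-75:v+75,u-100:u+100],(800,600)))
E
```

```text
time: 18.2
tool_pos: [0.5495, 0.015, 0.1992]
ee_rot: [-3.141, -0.004, -0.235]
wrist_force: [5.7, -0.9, -2.7]
width: 0.0397
finger_force: 30.0
[0.54945385 0.01498739 0.19919207] [-179.98915882   -0.21258145  -13.46356486] [ 7.75383915 -0.89094816 -2.62579469] 0.039271092774702455
```

View pics/w5.png

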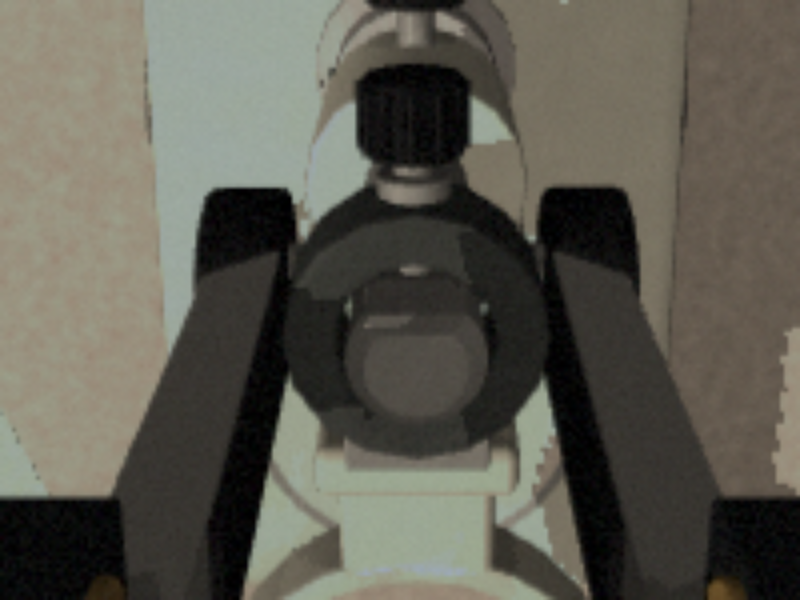

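The pillar end at (417,360) stands through the collar's bore. Its straight flat edge at v≈318 is square to the screw, whose head is at (413,115). The tip is pressed on the flat, so I'm handing in.

```bash
python3 -c "
from bench import robot
print(robot.close_job())"
```

```text
the job is handed in; nothing more can be done
None
```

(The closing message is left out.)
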